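# Close up the abrasives case

### The job

Close up the plywood case of sanding supplies: with the fingers, push the small upright flap down until it lies flat inside the case, and only then push the hinged cover over from behind and press it fully shut on the rim. Nothing needs to be gripped or lifted; leave the sanding things in the case and everything else on the table where they are.

Things in the scene. Friction and masses are not known exactly. Their poses are not given: they have to be found in the camera images.
- case: plywood abrasives case, fixed to the table (all sizes here in mm): 240 along its x, 220 along its y, open box with its rim 75 above the table, walls 9 thick. Origin: centre of its underside, on the table. Its z is up; the cover hinges along its +y rim, the flap along its -y wall. Its x is within 0.45 rad of the world x.
- cover (a joint): angle (rad) of the hinged cover, a plain plywood panel 240 (case x) x 220 x 8 thick. 0 = shut flat on the rim (top 83 above the table, free edge over the case's -y wall); 1.57 = upright on the +y rim; more = leaning outward, stop at 1.85. Stiff hinge: stays where left, 2 to 5 N at its edge moves it, so push it all the way to 0, where it stops. It strikes the flap if that is up.
- cover_hinge (a point): point on the cover's hinge axis, at the middle of its length: case frame x 0, y +110, z 75. The axis runs along the case's x. The cover's underside lies in the plane through this axis, the 8 of thickness is on its outer side.
- cover_edge (a point): middle of the cover's free edge, mid thickness, 220 from the hinge axis; it moves with the cover
- flap (a joint): angle (rad) of the inner flap, a thin wooden panel in the case, 200 (case x) long, reaching 99 from its hinge, 6 thick. 0 = flat inside the case, top 59 above the table, 16 below the rim; 1.57 = upright; its edge goes over towards the case's +y on the way down; stop at 1.80. Stiff hinge: stays where left, 1 to 2 N at its edge moves it, so push it all the way to 0, where it stops.
- flap_hinge (a point): point on the flap's hinge axis at the middle of its length: case frame x 0, y -94, z 56, just inside the -y wall; the axis runs along the case's x and lies mid thickness of the flap
- flap_edge (a point): middle of the flap's free edge, mid thickness, 99 from its hinge axis; it moves with the flap
- sanding_block: cork sanding block, 110 x 55 x 28, loose inside the case, under where the flap comes to lie; origin at the centre of its underside; a bystander
- disc_stack: stack of round sanding discs, 72 across, 30 high, loose inside the case in the bay beside the cover's hinge; origin at the centre of its underside; a bystander
- offcut: pale wooden offcut, 170 x 45 x 32, lying on the table on the flap's side of the case; origin at the centre of its underside; a bystander
- tape_measure: grey tape measure, 70 x 66 x 36, on the table on the flap's side of the case; origin at the centre of its underside; a bystander
- glue_bottle: white glue bottle, 58 across, 150 high, standing off the far end of the case; origin at the centre of its underside; a bystander
- screw_tin: open metal tin, 72 across, 55 high, on the table beyond the cover's side of the case; origin at the centre of its underside; a bystander
- sander: hand-held orbital sander, grey and black, 124 across, 126 high, standing on its pad beyond the cover's side of the case; origin at the centre of its underside; a bystander

How it is judged (in metres and radians):
On the way, in this order (a step that is already met when the one before it is completed fails the run):
1. the flap lies flat in the case while the cover still stands open (value of joint flap below 0.08 rad and value of joint cover above 1.1 rad), for 0.2 s.
2. the cover is shut over the flat flap (value of joint flap below 0.08 rad and value of joint cover below 0.05 rad), for 0.2 s.
At the end, for the whole second after the job is handed in: The flap lies flat (within 0.08 rad) and the cover is shut (within 0.05 rad, 11 mm at its edge), both at rest (all of step 2 and value of joint each of flap, cover above -0.05 rad and velocity of joint flap between -0.05 and 0.05 rad/s and velocity of joint cover between -0.05 and 0.05 rad/s); the robot touches nothing.
It fails at once if the cover is swung down (below 1.1 rad) while the flap is still up (above 0.15 rad) (value of joint cover below 1.1 rad and value of joint flap above 0.15 rad).
It fails at once if a thing inside the case is pushed, lifted or carried more than 30 mm (distance of any of sanding_block, disc_stack from where it was at the start of the episode above 0.03 m).
It fails at once if another thing on the table is pushed, lifted or carried more than 30 mm (distance of any of offcut, tape_measure, glue_bottle, screw_tin, sander from where it was at the start of the episode above 0.03 m).
It also fails if it takes over 56 s, if anything falls off the work surface, if the arm or the gripper's body presses on something with over 40 N, if the wrist force passes 120 N, or if a joint passes its speed limit or range.

### The arm

A 6-joint arm with a two-finger parallel gripper is mounted at the origin on the work surface. World frame = base frame: x ahead of the robot, y to its left, z up, the work surface at z = 0. Lengths are in mm, angles in rad, forces in N, time in s.
With the tool pointing down it reaches from about 350 to 775 mm from the base axis. Payload 7.3 kg.
Tool frame: the origin (TCP) lies midway between the tips of the shut fingers; the grasp point (between the pads) lies 19 mm behind it; z points along the fingers, x is the direction in which the jaws open and shut, and the axes are right-handed (so a half turn about z gives the same grasp; the last joint's range is limited). The gripper opens to 92 mm and grips with 3 to 60 N. Pads are 19 mm wide; open, the fingers measure 130 mm over their backs; the gripper's body (75 mm by 190 mm) begins 47 mm behind the grasp point.
Start: joints at [1.146, 0.342, 1.524, -0, 1.275, -0.146], TCP at [144.466, 504.752, 226.741] pointing down, gripper open.
Joint ranges: [-2.53, 2.53], [-0.77, 2.02], [0.04, 2.7], [-1, 4.14], [0.28, 2.66], [-3.11, 3.11]. Speed limits (rad/s): [2.57, 2.57, 3.14, 3.14, 3.14, 3.14].

### API

Orientations are given as [roll, pitch, yaw] about the fixed x, y, z axes, in that order (R = Rz(yaw) Ry(pitch) Rx(roll)).
In Python, from plant import bot gives the robot as it stands.
- The arm moves only by the shell command python3 -m pendant 'ROWS' [OPENING]. ROWS is JSON, a list of rows, each an object with "linear": the shift along the world's x, y, z in mm, a list of three; "twist": the turn about the world's z in degrees. In form: [{"linear": [x, y, z], "twist": twist}, ...]. A call has 1 to 20 rows; each row is the pose to reach, as a shift and turn from the pose commanded when the call began; what a row does not reach only later rows make up. A row lasts 1/8 s, in which the tool goes at most 62.5 mm and 10.7 degrees, less where a joint would pass 70% of its speed; a pose out of reach is approached as far as the arm can. A call with a gripper value outside its range is refused whole. OPENING is the closure in counts, from 0 (fully open) to 255 (shut), set as the call begins (- or left out, the last holds). The fingers move at their own pace and stop on an object; the grip force is fixed at half the most. Time passes only in rows, so rows that repeat a pose let the fingers close. It gives the time, the measured TCP pose, the force and the opening at its end, in the units of the state.
- bot.get_obs(): the state, without advancing time (a new reading comes with each control period).
- bot.capture(name): name is "scene" or "top"; returns a dict with "frame" (384x512x3 uint8, blue, green, red), "z_map" (384x512 float32, mm along the optical axis (not along the pixel's ray), 0 where there is no reading), "fx", "fy", "cx", "cy" (pixels), "k1" (the pictures are not rectified: a ray, as slopes to the right and down, at radius r is drawn at 1 + k1 r^2 times it, then the intrinsics apply), "rvec" (rotation vector, rad) and "tvec" (3), from world to camera coordinates, as OpenCV has them. Camera axes: x right, y down, z forward; pixel columns grow to the right and rows downward; lengths in mm; the calibration is good to about 2 mm. A picture is of the moment at which its call begins.
- bot.close_job(): hands the job in, once; it reports no verdict.
The state is a dict: "time": time; "joint_positions": joint angles; "dq": joint speeds; "tau": joint torques, N m; "tool_pos": TCP position; "tcp_rot": TCP orientation; "contact_force": force on the tool from outside, world axes, zero at the start; "moment": the same for the moment, N m; "grip_width": finger opening in mm.
Only numpy, scipy, OpenCV 4.12 (cv2) and the standard library are available. Lean on these libraries where they do the work, as an engineer would, in place of code of your own. Each camera call takes 0.05 s, during which the arm holds its last target. There are 200 camera calls.

## Working session

There is one attempt and no reset: what is moved stays moved. The work goes in short steps, Python scripts to look and compute and a shell command to move; the robot and the scene stay as the last step left them, time stands still between calls to the robot, and variables do not carry over. Pictures are saved under pics/ and viewed, about 8 in all and at most 12, crops included, and the job is handed in when it is done.

```bash
mkdir -p pics
cat > h.py <<'E'
import numpy as np, cv2
from plant import bot
def cap(n):
    c=bot.capture(n); R=cv2.Rodrigues(np.array(c["rvec"],float))[0]; t=np.array(c["tvec"],float).ravel()
    K=np.array([[c["fx"],0,c["cx"]],[0,c["fy"],c["cy"]],[0,0,1.]]); d=np.array([c["k1"],0,0,0,0.])
    h,w=c["z_map"].shape; uv=np.mgrid[0:h,0:w][::-1].reshape(2,-1).T.astype(np.float64)
    s=cv2.undistortPoints(uv[:,None],K,d)[:,0]; z=c["z_map"].reshape(-1,1)
    P=np.hstack([s*z,z]); W=(P-t)@R
    W[z[:,0]<=0]=np.nan
    return c["frame"],W.reshape(h,w,3),(R,t,K,d)
E
python3 - <<'E'
from h import *
a=[]
for n in("scene","top"):
    f,W,(R,t,K,d)=cap(n); np.save(n+".npy",W); print(n,-R.T@t, np.isfinite(W[...,0]).mean())
    cv2.imwrite(f"pics/{n}0.png",cv2.resize(f,(800,600)))
o=bot.get_obs(); print({k:np.round(v,3) for k,v in o.items()})
E
```

```text
scene [ 974.37830135 -647.46214082  745.54017591] 0.99591064453125
top [ 435.32025413   75.69967069 1204.92775451] 0.9959818522135416
{'time': np.float64(0.1), 'joint_positions': array([ 1.146,  0.343,  1.525,  0.   ,  1.275, -0.146]), 'dq': array([-0.001, -0.002, -0.003,  0.   , -0.   ,  0.   ]), 'tau': array([ 2.000e-03, -4.320e+01, -2.447e+01,  7.200e-02,  5.300e-02,
       -0.000e+00]), 'tool_pos': array([144.294, 504.432, 226.138]), 'tcp_rot': array([-3.141e+00,  1.000e-03,  1.292e+00]), 'contact_force': array([-0.637,  0.852, -0.366]), 'moment': array([ 0.021,  0.035, -0.012]), 'grip_width': np.float64(91.784)}
```

View pics/scene0.png

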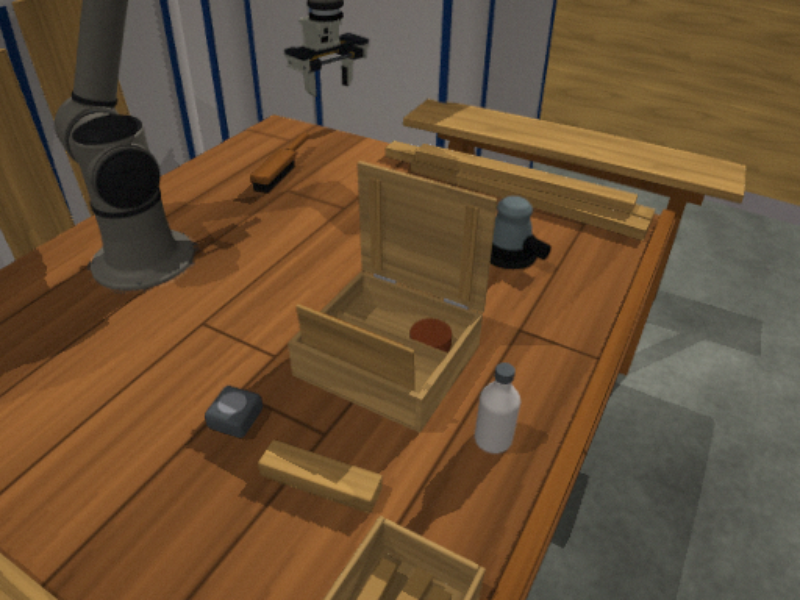

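View pics/top0.png

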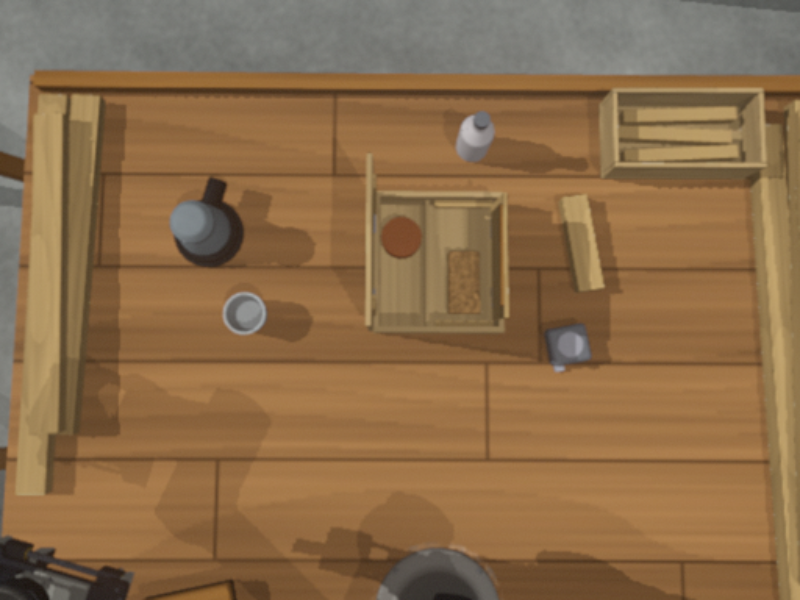

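The scene view shows the flap upright on the −y side (about (355,340)) and the cover upright (about (430,235)). In the top view the case is at about (440,262), nearly aligned with world axes, with the cover at x≈370 and the flap at x≈505. Next I measure them from the depth data.

Run:
```python
from h import *
T=np.load("top.npy").reshape(-1,3); S=np.load("scene.npy").reshape(-1,3)
W=np.load("top.npy")
for n,(u,v) in dict(case=(440,262),tin=(244,313),sander=(205,230),bottle=(475,137),offcut=(583,240),tape=(569,343),disc=(400,237)).items():
    print(n,np.round(W[int(v*.64),int(u*.64)]))
roi=lambda P:P[(P[:,0]>330)&(P[:,0]<720)&(P[:,1]>-150)&(P[:,1]<260)]
T=roi(T);S=roi(S)
r=T[(T[:,2]>69)&(T[:,2]<81)]
rect=cv2.minAreaRect(r[:,:2].astype(np.float32)); print("rim",len(r),rect,cv2.boxPoints(rect))
for nm,P in(("T",T),("S",S)):
  for lo in range(85,300,20):
    b=P[(P[:,2]>=lo)&(P[:,2]<lo+20)]
    for tag,q in(("flap",b[b[:,1]<60]),("cover",b[b[:,1]>60])):
      if len(q)>8:
        k=np.polyfit(q[:,0],q[:,1],1); print(nm,tag,lo,len(q),"x",np.round([q[:,0].min(),q[:,0].max()]),"slope",k[0].round(3),"y mid",np.polyval(k,q[:,0].mean()).round(1),"z",q[:,2].mean().round(), "xmean",q[:,0].mean().round())
```

```text
case [603.  -4.   8.]
tin [510. 344.   6.]
sander [638. 385. 118.]
bottle [800. -58. 108.]
offcut [ 640. -257.   29.]
tape [ 458. -227.   33.]
disc [642.  66.  42.]
rim 886 ((595.7692260742188, 2.6892547607421875), (220.8927764892578, 241.1412353515625), 89.7145004272461) [[ 474.64975  -107.154976]
 [ 715.788    -108.35656 ]
 [ 716.8887    112.533485]
 [ 475.75043   113.73507 ]]
T flap 85 145 x [495. 692.] slope -0.02 y mid -91.3 z 95.0 xmean 595.0
T flap 105 124 x [496. 692.] slope -0.017 y mid -92.6 z 115.0 xmean 583.0
T cover 105 17 x [475. 671.] slope -0.039 y mid 112.6 z 115.0 xmean 579.0
T flap 125 77 x [495. 695.] slope 0.004 y mid -93.6 z 139.0 xmean 589.0
T cover 125 20 x [475. 671.] slope -0.013 y mid 111.7 z 133.0 xmean 590.0
T flap 145 376 x [497. 694.] slope -0.007 y mid -97.1 z 152.0 xmean 589.0
T cover 145 17 x [606. 670.] slope -0.066 y mid 111.0 z 154.0 xmean 635.0
T cover 165 22 x [476. 670.] slope -0.002 y mid 110.5 z 174.0 xmean 636.0
T cover 185 10 x [475. 671.] slope -0.022 y mid 109.7 z 198.0 xmean 597.0
T cover 205 13 x [476. 711.] slope -0.013 y mid 107.1 z 2
[... 705 characters left out ...]
0.001 y mid 112.4 z 135.0 xmean 601.0
S flap 145 356 x [496. 696.] slope 0.0 y mid -97.9 z 151.0 xmean 599.0
S cover 145 523 x [477. 716.] slope 0.002 y mid 111.9 z 155.0 xmean 603.0
S cover 165 537 x [476. 717.] slope 0.001 y mid 111.7 z 175.0 xmean 603.0
S cover 185 563 x [477. 716.] slope 0.002 y mid 111.2 z 195.0 xmean 602.0
S cover 205 572 x [478. 716.] slope 0.001 y mid 110.9 z 215.0 xmean 605.0
S cover 225 605 x [476. 716.] slope 0.004 y mid 110.5 z 235.0 xmean 603.0
S cover 245 611 x [476. 716.] slope 0.006 y mid 110.0 z 255.0 xmean 604.0
S cover 265 654 x [478. 717.] slope 0.003 y mid 109.3 z 275.0 xmean 604.0
S cover 285 353 x [479. 718.] slope 0.001 y mid 110.6 z 290.0 xmean 603.0
```

Case centre is about (596, 3) with yaw ≈ 0. Rim size comes out 241×221, which matches the given sizes. The cover is at about 1.57, with its hinge at y≈113. The flap hinge is at y≈-91 and the flap leans slightly outward. I'll shut the gripper, go up and over, and come down outside the flap.

```bash
python3 -m pendant '[{"linear":[0,0,60],"twist":0},{"linear":[0,0,120],"twist":0},{"linear":[0,0,175],"twist":0},{"linear":[30,-45,175],"twist":-8},{"linear":[60,-88,175],"twist":-16},{"linear":[90,-131,175],"twist":-24},{"linear":[120,-175,175],"twist":-32},{"linear":[150,-218,175],"twist":-40},{"linear":[180,-262,175],"twist":-48},{"linear":[210,-305,175],"twist":-56},{"linear":[240,-349,175],"twist":-64},{"linear":[270,-393,175],"twist":-74},{"linear":[300,-436,175],"twist":-74},{"linear":[330,-480,175],"twist":-74},{"linear":[360,-524,175],"twist":-74},{"linear":[390,-567,175],"twist":-74},{"linear":[420,-611,175],"twist":-74},{"linear":[451,-655,175],"twist":-74},{"linear":[451,-655,175],"twist":-74},{"linear":[451,-655,175],"twist":-74}]' 255
```

```text
time: 2.6
tool_pos: [595.3, -150.1, 401.1]
tcp_rot: [-3.141, 0.001, 0.0]
contact_force: [-0.3, 1.0, -0.5]
grip_width: 0.1
```

```bash
python3 -m pendant '[{"linear":[0,0,-55],"twist":0},{"linear":[0,0,-110],"twist":0},{"linear":[0,0,-165],"twist":0},{"linear":[0,0,-220],"twist":0},{"linear":[0,0,-270],"twist":0},{"linear":[0,0,-275],"twist":0},{"linear":[0,0,-275],"twist":0}]'
python3 - <<'E'
from h import *
f,W,_=cap("scene"); cv2.imwrite("pics/s1.png",cv2.resize(f[120:330,130:410],(800,600)))
E
```

```text
time: 3.48
tool_pos: [596.3, -149.9, 129.0]
tcp_rot: [3.141, -0.003, 0.001]
contact_force: [0.4, -0.4, 0.3]
grip_width: 0.1
```

View pics/s1.png

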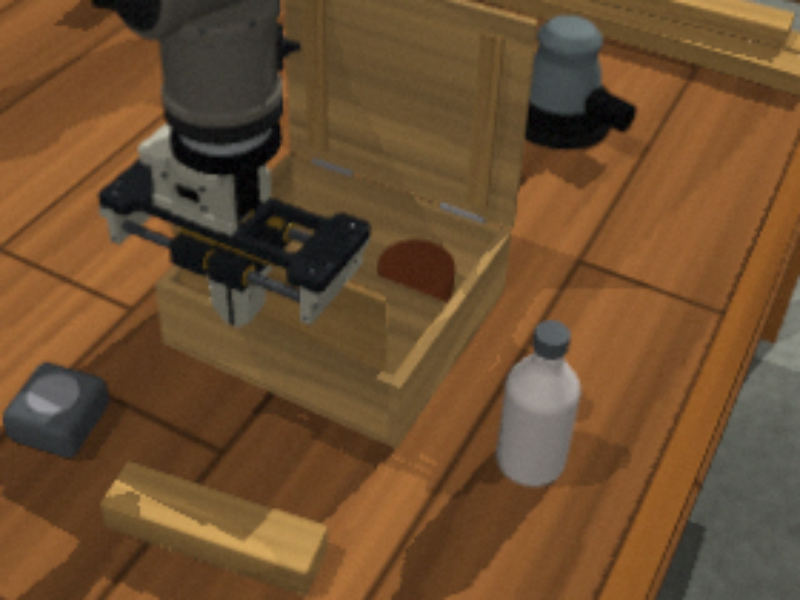

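The scene view shows the fingers (about (237,300)) clear outside the flap, with nothing near them. Push it over along an arc.

```bash
python3 -m pendant '[{"linear":[0,20,0],"twist":0},{"linear":[0,35,0],"twist":0},{"linear":[0,49,0],"twist":0},{"linear":[0,58,-1],"twist":0},{"linear":[0,67,-3],"twist":0},{"linear":[0,76,-6],"twist":0},{"linear":[0,84,-10],"twist":0},{"linear":[0,92,-15],"twist":0},{"linear":[0,99,-22],"twist":0},{"linear":[0,105,-29],"twist":0},{"linear":[0,110,-37],"twist":0},{"linear":[0,114,-45],"twist":0},{"linear":[0,117,-53],"twist":0},{"linear":[0,119,-60],"twist":0},{"linear":[0,120,-66],"twist":0},{"linear":[0,120,-69],"twist":0},{"linear":[0,120,-70],"twist":0},{"linear":[0,120,-70],"twist":0}]'
```

```text
time: 5.78
tool_pos: [595.4, -30.1, 59.0]
tcp_rot: [-3.142, -0.001, 0.001]
contact_force: [-6.1, 0.1, 17.2]
grip_width: 0.6
```

17 N upward at z=59, so the flap is on its stop. I'll lift off and check the flap.

```bash
python3 -m pendant '[{"linear":[0,0,30],"twist":0},{"linear":[0,0,85],"twist":0},{"linear":[0,0,140],"twist":0},{"linear":[0,0,200],"twist":0},{"linear":[0,0,260],"twist":0},{"linear":[0,0,315],"twist":0},{"linear":[0,0,340],"twist":0},{"linear":[0,0,340],"twist":0}]'
python3 - <<'E'
from h import *
f,W,_=cap("scene"); cv2.imwrite("pics/s2.png",cv2.resize(f[100:310,150:430],(800,600)))
P=W.reshape(-1,3)
for y in range(-90,20,10):
    q=P[(abs(P[:,0]-600)<80)&(abs(P[:,1]-y)<4)&(P[:,2]<180)]
    print(y,len(q),np.round(np.nanmedian(q[:,2]),1) if len(q) else '')
q=P[(P[:,0]>480)&(P[:,0]<712)&(P[:,1]>60)&(P[:,1]<200)&(P[:,2]>90)&(P[:,2]<292)]
print("cover",np.polyfit(q[:,2],q[:,1],1))
E
```

```text
time: 6.78
tool_pos: [596.0, -30.3, 398.4]
tcp_rot: [3.141, -0.004, 0.0]
contact_force: [-0.5, 0.5, -0.7]
grip_width: 0.2
-90 0 
-80 150 57.1
-70 151 56.7
-60 152 57.0
-50 137 56.8
-40 145 56.9
-30 142 56.9
-20 133 57.1
-10 131 56.9
0 135 57.1
10 42 56.7
cover [-1.91821089e-02  1.14936956e+02]
```

View pics/s2.png

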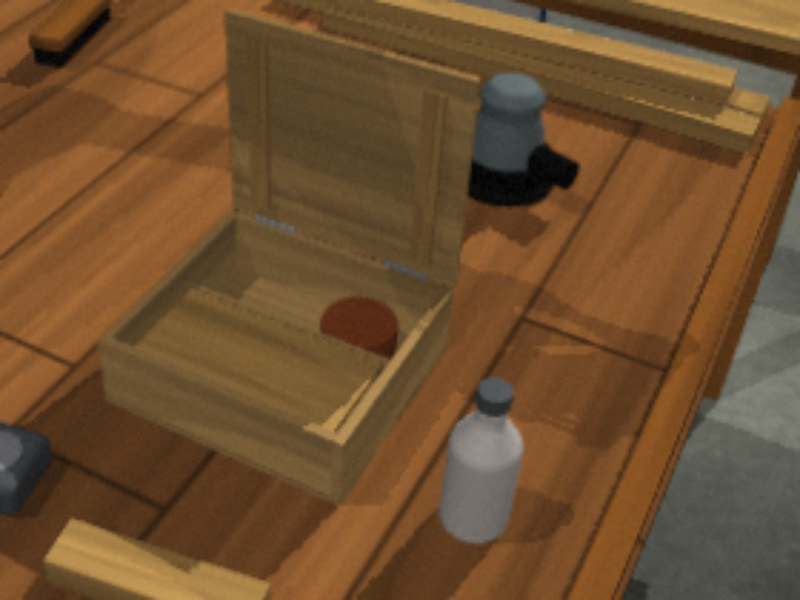

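The flap is flat: a level 57 mm plane, around (280,350) in the picture, and the cover stands at about 1.55. Now I go over and behind the cover.

```bash
python3 -m pendant '[{"linear":[0,50,0],"twist":0},{"linear":[0,100,0],"twist":0},{"linear":[0,150,0],"twist":0},{"linear":[0,195,0],"twist":0},{"linear":[0,210,0],"twist":0},{"linear":[0,210,0],"twist":0},{"linear":[0,210,-50],"twist":0},{"linear":[0,210,-100],"twist":0},{"linear":[0,210,-130],"twist":0},{"linear":[0,210,-135],"twist":0},{"linear":[0,210,-135],"twist":0}]'
python3 - <<'E'
from h import *
f,W,_=cap("top"); cv2.imwrite("pics/t3.png",cv2.resize(f[60:270,130:410],(800,600)))
E
```

```text
time: 8.2
tool_pos: [596.0, 178.7, 262.6]
tcp_rot: [3.142, -0.001, -0.001]
contact_force: [0.2, -0.2, 0.2]
grip_width: 0.6
```

View pics/t3.png

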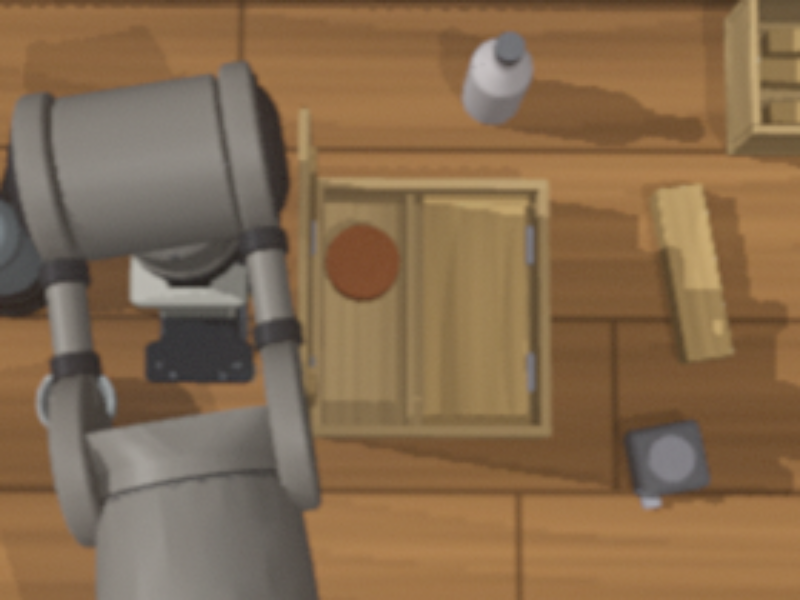

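The top view shows the gripper behind the cover, with clearance to the tin and sander below. The flap is still flat. Push the cover over along its arc.

```bash
python3 -m pendant '[{"linear":[0,-25,0],"twist":0},{"linear":[0,-40,0],"twist":0},{"linear":[0,-55,-1],"twist":0},{"linear":[0,-70,-2],"twist":0},{"linear":[0,-85,-4],"twist":0},{"linear":[0,-99,-7],"twist":0},{"linear":[0,-113,-10],"twist":0},{"linear":[0,-128,-16],"twist":0},{"linear":[0,-143,-23],"twist":0},{"linear":[0,-154,-30],"twist":0},{"linear":[0,-165,-37],"twist":0},{"linear":[0,-174,-44],"twist":0},{"linear":[0,-182,-51],"twist":0},{"linear":[0,-191,-60],"twist":0},{"linear":[0,-200,-70],"twist":0},{"linear":[0,-207,-79],"twist":0},{"linear":[0,-213,-88],"twist":0},{"linear":[0,-213,-88],"twist":0}]'
```

```text
time: 10.5
tool_pos: [594.9, -33.6, 172.6]
tcp_rot: [-3.141, 0.002, -0.0]
contact_force: [-0.0, 0.1, -0.3]
grip_width: 0.4
```

Run:
```python
from h import *
f,W,_=cap("scene"); cv2.imwrite("pics/s4.png",cv2.resize(f[80:310,130:436],(800,600)))
```

```text
(no output)
```

View pics/s4.png

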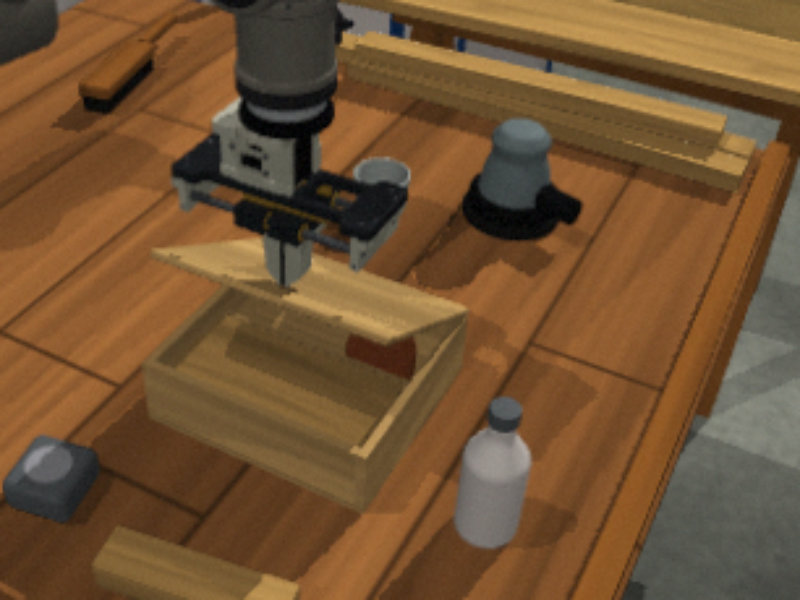

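The cover is about 30° open and the fingertip is on it at about (285,285), so the arc is working. Finish closing it.

```bash
python3 -m pendant '[{"linear":[0,-6,-10],"twist":0},{"linear":[0,-11,-20],"twist":0},{"linear":[0,-16,-31],"twist":0},{"linear":[0,-21,-43],"twist":0},{"linear":[0,-24,-54],"twist":0},{"linear":[0,-26,-65],"twist":0},{"linear":[0,-28,-75],"twist":0},{"linear":[0,-29,-84],"twist":0},{"linear":[0,-29,-90],"twist":0},{"linear":[0,-29,-93],"twist":0},{"linear":[0,-29,-94],"twist":0},{"linear":[0,-29,-94],"twist":0},{"linear":[0,-29,-94],"twist":0}]'
```

```text
time: 12.18
tool_pos: [595.4, -62.4, 83.0]
tcp_rot: [3.141, -0.002, 0.001]
contact_force: [-9.0, 0.1, 22.8]
grip_width: 0.3
```

23 N upward at z=83, which is the shut height. Lift clear and check.

```bash
python3 -m pendant '[{"linear":[0,0,20],"twist":0},{"linear":[0,0,70],"twist":0},{"linear":[0,0,125],"twist":0},{"linear":[0,0,180],"twist":0},{"linear":[0,0,240],"twist":0},{"linear":[0,0,270],"twist":0},{"linear":[0,0,270],"twist":0},{"linear":[0,0,270],"twist":0}]'
python3 - <<'E'
from h import *
f,W,_=cap("scene"); cv2.imwrite("pics/s5.png",cv2.resize(f,(800,600)))
P=W.reshape(-1,3)
q=P[(abs(P[:,0]-596)<110)&(P[:,1]>-95)&(P[:,1]<105)&(P[:,2]<200)]
print(len(q),np.polyfit(q[:,1],q[:,2],1),np.percentile(q[:,2],[2,50,98]))
W0=np.load("top.npy");W1=cap("top")[1]
for n,(u,v) in dict(tin=(244,313),sander=(205,230),bottle=(475,137),offcut=(583,240),tape=(569,343)).items():
    i,j=int(v*.64),int(u*.64);print(n,np.round(W0[i,j]),np.round(W1[i,j]))
E
```

```text
time: 13.18
tool_pos: [595.1, -62.1, 348.3]
tcp_rot: [-3.141, 0.002, 0.001]
contact_force: [-0.1, 0.3, -0.5]
grip_width: 0.3
4579 [1.59237477e-03 8.09960504e+01] [78.53411339 80.99753057 83.46355359]
tin [510. 344.   6.] [509. 343.   7.]
sander [638. 385. 118.] [638. 386. 116.]
bottle [800. -58. 108.] [799. -58. 110.]
offcut [ 640. -257.   29.] [ 639. -255.   34.]
tape [ 458. -227.   33.] [445. -56. 694.]
```

View pics/s5.png

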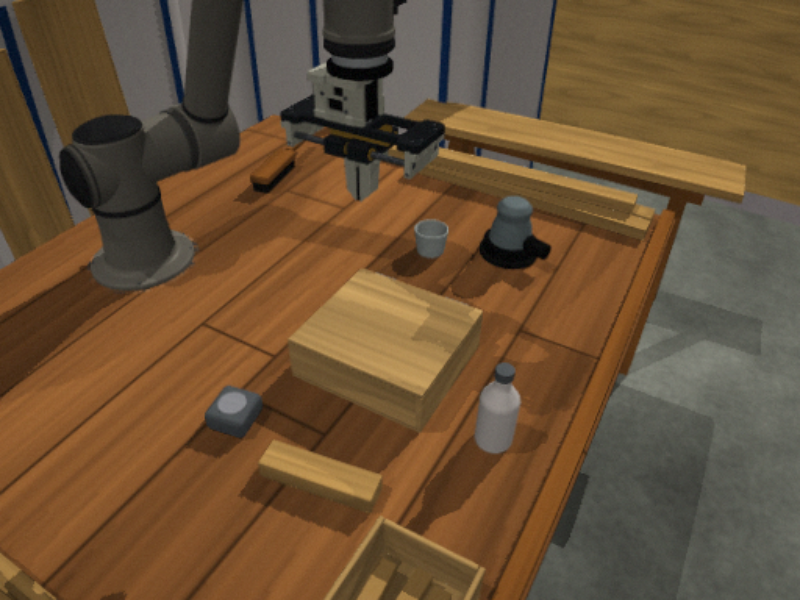

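The cover lies flat on the rim (about (385,345)) with slope 0.0016 rad. The bystanders are unmoved: the arm hides the tape measure from the top camera, but in the scene view it is at the same pixel as before. Hand in.

```bash
python3 -c "
from plant import bot
print(bot.close_job())"
```

```text
the job is handed in; nothing more can be done
None
```

The case is closed and the job is handed in, at about 13 s on the robot's clock. With the shut fingers I pushed the flap down from outside until it met its stop (17 N). I then pushed the cover over from behind and pressed it onto the rim (23 N at z = 83 mm).

- **Flap:** before I touched the cover, the flap read as a level surface at 57 mm (nominal 59), with the cover still at about 1.55 rad. I could not see the flap again once the cover was shut.
- **Cover:** at the end its slope was 0.0016 rad and its top read 81 mm (nominal 83). Both height differences are within the 2 mm camera calibration. The arm was well clear of the case.
- **Bystanders:** the tin, sander, bottle and offcut read the same positions as at the start, to within 5 mm. In the last top view the arm hid the tape measure, so that check failed; the scene picture shows it in the same place. I did not measure the sanding block and disc stack. The fingers never reached down to them, and the discs looked in place in the last top view before the cover came down.

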